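Nest the sample cup and press the shelf label home

ROBOT

A 6-joint arm with a two-finger parallel gripper is mounted at the origin on a cart in front of the work surface, level with it; the furniture and walls round the work are solid. World frame = base frame: x ahead of the robot, y to its left, z up, the work surface at z = 0. Lengths are in m, angles in rad, forces in N, time in s.
With the tool pointing down it reaches from about 0.25 to 0.725 m from the base axis. Payload 4 kg.
Tool frame: the origin (TCP) lies at the very end of the fingers, on their centre line; the grasp point (between the pads) lies 19 mm behind it; z points along the fingers, y is the line along which they close (so a half turn about z gives the same grasp; the last joint's range is limited). The gripper opens to 85 mm and grips with 20 to 120 N. Pads are 22 mm wide; open, the fingers measure 114 mm over their backs; the gripper's body (76 mm by 85 mm) begins 54 mm behind the grasp point. The pads swing forward as they close: fully open they stand 13 mm farther back than shut.
Start: joints at [-1.122, 0.241, 0.005, 1.335, 0, 1.571], TCP at [0.217, -0.45, 0.231] pointing down, gripper open.
Joint ranges: [-2.72, 2.72], [-1.05, 1.87], [-1.09, 1.28], [-1.99, 2.15], [-1.42, 1.44], [-3.14, 3.14]. Speed limits (rad/s): [2.79, 2.79, 3.14, 3.14, 3.14, 3.14].

INTERFACE

Orientations are given as a unit quaternion [x, y, z, w].
In Python, from workcell import bot, vision, workorder gives the robot as it stands.
- The arm moves only by the shell command python3 -m creep 'ROWS' [OPENING]. ROWS is JSON, a list of rows, each a list of 2 entries, a list of its own where there are three numbers: the shift along the tool's x, y, z in mm, then the turn, a rotation vector about the tool's x, y, z in rad. In form: [[[dx, dy, dz], [wx, wy, wz]], ...]. A call has 1 to 12 rows; each row shifts and turns the commanded pose from where the row before left it, along the tool's axes as they then stand; what a row does not reach is not made up. A row lasts 1/8 s, in which the tool goes at most 62.5 mm and 10.7 degrees, less where a joint would pass 70% of its speed; a pose out of reach is approached as far as the arm can. A call is refused whole if a number of a shift passes 62.5 or a number of a turn 0.188, either way. A call with a gripper value outside its range is refused whole. OPENING is the finger opening in mm, from 0 to 85.4, set as the call begins (- or left out, the last holds). The fingers move at their own pace and stop on an object; the grip force is fixed at half the most. Time passes only in rows, so rows that do not move let the fingers close. It gives the time, the measured TCP pose, the force, the opening and the grip force at its end, in the units of the state.
- bot.get_obs(): the state, without advancing time (a new reading comes with each control period).
- vision.camera(name): name is "scene" or "top" or "wrist"; returns a dict with "image" (400x640x3 uint8, blue, green, red), "z_map" (400x640 float32, m along the optical axis (not along the pixel's ray), 0 where there is no reading), "K" (3x3 intrinsics, pixels), "rvec" (rotation vector, rad) and "tvec" (3), from world to camera coordinates, as OpenCV has them; the wrist camera has in their place "tool_from_camera" (4x4, takes a point from camera to tool coordinates, whose origin is the TCP and whose axes are the flange's). Camera axes: x right, y down, z forward; pixel columns grow to the right and rows downward; lengths in m; the calibration is good to about 2 mm. The wrist camera is an equidistant fisheye: a pixel r from the principal point sees the ray r / f radians off the axis. A picture is of the moment at which its call begins: read the wrist's pose just before it.
- workorder.job_done(): hands the job in; it is judged then, once.
Trained networks look in a picture, given as the dict that the camera call returned (one of the last four; its "shot" number tells which), for a name from the list of things; names that differ only in an ending like _2 or _b are one class to them, and where a whole thing is asked for, a point or a joint stands for the part that bears it (a point fixed in the world has none). Each returns a list of dicts, best first, with "score" (0 to 1); they miss things now and then, are a little off and sometimes report something else, mostly with a low value. They report only what shows in the picture. A call takes as long as a camera call. They do not tell look-alikes from the thing itself.
- vision.spot_in(picture, query): "position" ([column, row] in pixels, amid what is visible of it).
- vision.place_of(picture, query): "position" ([column, row] in pixels: a listed point, or the origin of a listed thing).
The state is a dict: "clock": time; "joint_pos": joint angles; "joint_vel": joint speeds; "tau": joint torques, N m; "eef_pos": TCP position; "tool_rot": TCP orientation; "ft_force": force on the tool from outside, world axes, zero at the start; "ft_torque": the same for the moment, N m; "grip_width": finger opening in m; "grasp_force": force on a finger pad.
Only numpy, scipy, OpenCV 4.12 (cv2) and the standard library are available. Lean on these libraries where they do the work, as an engineer would, in place of code of your own. Each camera call takes 0.05 s, during which the arm holds its last target. There are 200 camera calls.

TASK

Nest the loose metal cup into the matching cup on the raised aluminium shelf, upright and fully down, and let go of it. Then take the white label holder out of the slotted block, slide it upright behind the lip along the middle of the shelf's front edge, and push it down until the sprung strip at the bottom of the channel reaches its stop. Finish while still holding the label holder pressed home (eased off, it springs back up), with the other things on the worktop left where they are.

Things in the scene. Friction and masses are not known exactly. Their poses are not given: they have to be found in the camera images.
- stand: raised aluminium shelf fixed to the worktop: 150 mm deep (its x), 130 mm wide (y), deck top 45 mm up. Origin on the worktop below the middle of its front face; x points back into the shelf, y along the face, z up. The seated cup stands in a low ring (54 mm wide, 5 mm high) at x = +100 mm. The label channel runs along the face, from x = -8 to 0 mm
- channel (a point): middle of the label channel's mouth at the grey lip's straight top edge, 37 mm above the worktop; axes as the shelf's. Here the channel is 8 mm wide (x) and 86 mm long (y, between cheeks), with the shelf face behind and the lip in front; above it the lip flares outward, to x = -16 mm of the shelf and 46 mm up
- clip (a joint): sprung steel clip strip that forms the floor of the channel: 0 = up (its top 22 mm above the worktop, 15 mm below the lip's top edge), 0.005 m = pressed down to its stop (top 17 mm above the worktop). It starts to yield at 2.4 N and is at its stop at 8.4 N; it springs back when released
- cup_loose_mid (a point): the loose cup on the worktop, centre of it, half-way up. Open steel cup, 40 mm tall, upright; the top 12 mm of its outside is a straight band of 58 mm diameter, below it steps in to 51 mm and tapers to 38 mm at the foot; wall 2.5 mm, inner floor 18 mm above its underside. z up
- cup_seated_mid (a point): the identical cup on the shelf, centre of it, half-way up (rim 85 mm above the worktop). A nested cup rests on its inner floor and stands exactly 18 mm higher than it, with 18 mm of the upper cup showing above this cup's rim. It is loose in its ring by about 2 mm
- block: grey slotted block fixed to the worktop in which the label holder waits, 50 x 96 x 24 mm; origin at the centre of its underside; slot along its y, 7 mm wide and 74 mm long, its floor 8 mm up
- holder_tab (a point): centre of the label holder's grip tab. The holder is an upright white plate, same front and back: blade 5 mm thick (its x), 70 mm wide (y), 50 mm tall, topped by a tab 12 mm thick, 40 mm wide, 24 mm tall; 74 mm tall in all, about 60 g. The tab centre is 62 mm above the lower edge; its y lies along the block's slot
- holder_foot (a point): middle of the label holder's lower edge, same axes as the tab point
- caliper: vernier caliper, 210 mm long, lying flat in front of the stand (a bystander; leave it alone)
- mouse_pc: black computer mouse on the right (a bystander; leave it alone)
- sample_a: thick-walled turned metal sample with a blind bore, 42 mm wide and 36 mm tall, near the front edge (a bystander; leave it alone)
- sample_b: low metal sample like a wide ring, 84 mm wide and 20 mm tall, near the front edge (a bystander; leave it alone)
Things that resemble listed ones, but are neither listed nor needed, are in the scene too. What is shaped like the part that bears cup_seated_mid but green or orange is not meant.

How it is judged:
By the outcome, as a careful person would: the job done as asked, in the order asked, and still so for the second after the job is handed in, while the arm keeps its last pose, push and grip.
It also fails if it takes over 58 s, if anything falls off the work surface, if the arm or the gripper's body presses on something with over 40 N, if the wrist force passes 120 N, or if a joint passes its speed limit or range.

## Working session

There is one attempt and no reset: what is moved stays moved. The work goes in short steps, Python scripts to look and compute and a shell command to move; the robot and the scene stay as the last step left them, time stands still between calls to the robot, and variables do not carry over. Pictures are saved under pics/ and viewed, at most 13 in all, crops included, and the job is handed in when it is done.

```bash
ls; mkdir -p pics
cat > h.py <<'E'
import numpy as np, cv2
from scipy.spatial.transform import Rotation as R
from workcell import bot, vision, workorder
def world(p, uv, z=None, win=2):
    """pixel -> world point by depth, or on plane z"""
    Rm=cv2.Rodrigues(np.array(p["rvec"],float))[0]; t=np.array(p["tvec"],float).ravel()
    u,v=uv; K=np.array(p["K"])
    ray=np.linalg.inv(K)@[u,v,1]
    c=-Rm.T@t; d=Rm.T@ray
    if z is not None: return c+d*(z-c[2])/d[2]
    zz=p["z_map"][int(v)-win:int(v)+win+1,int(u)-win:int(u)+win+1]; zz=zz[zz>0]
    return c+d*np.median(zz)
def cloud(p):
    Rm=cv2.Rodrigues(np.array(p["rvec"],float))[0]; t=np.array(p["tvec"],float).ravel()
    h,w=p["z_map"].shape; u,v=np.meshgrid(np.arange(w),np.arange(h))
    r=np.stack([u,v,np.ones_like(u)],-1)@np.linalg.inv(np.array(p["K"])).T
    X=(r*p["z_map"][...,None]-t)@Rm
    X[p["z_map"]<=0]=np.nan
    return X
def pose():
    o=bot.get_obs(); return np.array(o["eef_pos"]),R.from_quat(o["tool_rot"]),o
E
python3 - <<'E'
from h import *
o=bot.get_obs(); print({k:np.round(v,3) for k,v in o.items()})
for n in("scene","top"):
    p=vision.camera(n); cv2.imwrite(f"pics/{n}0.png",p["image"])
    for q in("cup_loose_mid","cup_seated_mid","holder_tab","holder_foot","channel","stand","block"):
        for r in vision.place_of(p,q)[:4]:
            uv=r["position"]; print(n,q,round(r["score"],2),np.round(uv),np.round(world(p,uv),3))
E
```

```text
pics
{'clock': np.float64(0.0), 'joint_pos': array([-1.122,  0.241,  0.004,  1.335, -0.   ,  1.571]), 'joint_vel': array([ 0.   , -0.001,  0.002,  0.   ,  0.001, -0.   ]), 'tau': array([-3.0000e-03, -3.7232e+01,  2.5241e+01,  1.7000e-02, -0.0000e+00,
        0.0000e+00]), 'eef_pos': array([ 0.217, -0.45 ,  0.23 ]), 'tool_rot': array([ 0.975,  0.222, -0.   , -0.001]), 'ft_force': array([-0.953, -0.655, -0.443]), 'ft_torque': array([ 0.008,  0.006, -0.032]), 'grasp_force': np.float64(0.0), 'grip_width': np.float64(0.085)}
scene cup_loose_mid 0.81 [379. 191.] [ 0.515 -0.239  0.023]
scene cup_seated_mid 0.87 [260. 243.] [0.638 0.131 0.016]
scene cup_seated_mid 0.87 [213. 235.] [0.75  0.182 0.016]
scene cup_seated_mid 0.78 [313. 261.] [0.495 0.106 0.016]
scene cup_seated_mid 0.65 [211. 265.] [0.632 0.28  0.06 ]
scene holder_tab 0.44 [443. 212.] [ 0.327 -0.26   0.018]
scene holder_foot 0.82 [362. 225.] [ 0.47  -0.071  0.022]
scene channel 0.75 [260. 290.] [0.523 0.25  0.029]
scene stand 0.81 [255. 300.] [0.511 0.276 0.031]
scene block 0.75 [361. 228.] [ 0.468 -0.062  0.021]
scene block 0.41 [441. 210.] [ 0.333 -0.26   0.022]
top cup_loose_mid 0.85 [410. 205.] [ 0.533 -0.262  0.018]
top cup_seated_mid 0.84 [234. 171.] [0.625 0.291 0.063]
top cup_seated_mid 0.81 [293. 212.] [0.503 0.11  0.018]
top cup_seated_mid 0.8 [289. 175.] [0.619 0.125 0.019]
top cup_seated_mid 0.62 [272. 134.] [0.75  0.183 0.017]
top holder_tab 0.49 [355. 219.] [ 0.482 -0.083  0.081]
top holder_tab 0.19 [248. 206.] [0.519 0.252 0.028]
top holder_foot 0.43 [357. 222.] [ 0.474 -0.089  0.077]
top channel 0.81 [245. 204.] [0.525 0.258 0.039]
top stand 0.66 [251. 205.] [0.523 0.241 0.03 ]
top block 0.94 [356. 224.] [ 0.468 -0.091  0.024]
top block 0.2 [357. 221.] [ 0.477 -0.09   0.08 ]
```

Run:
```python
import cv2,numpy as np
a=cv2.imread("pics/scene0.png")[130:370,140:540];b=cv2.imread("pics/top0.png")[90:290,180:500]
a=cv2.resize(a,(480,288),interpolation=3); b=cv2.resize(b,(480,300),interpolation=3)
cv2.imwrite("pics/ab.png",np.vstack([a,b]))
```

```text
(no output)
```

View pics/ab.png

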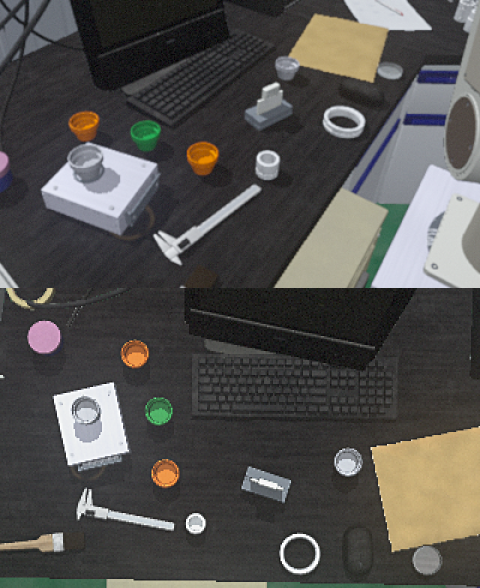

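View pics/top0.png

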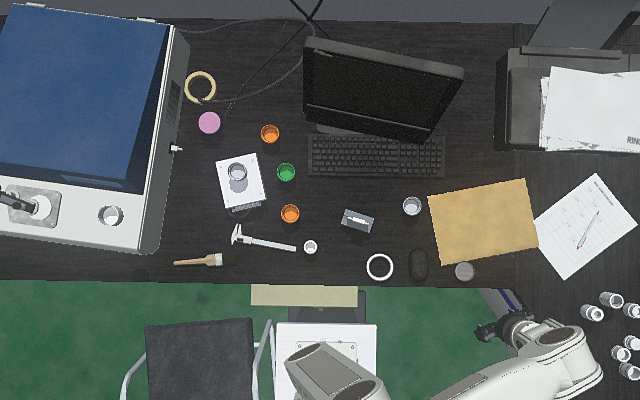

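The top view shows these cups: steel at (411,206) on the worktop, steel at (236,172) on the white shelf, orange at (290,213) and (270,133), and green at (286,172). The loose steel cup is the one at (411,206) and its target is the steel one on the shelf. The coloured cups are look-alikes, and the disc at (464,271) is too flat. The holder is in the block at (357,220). Next I'll measure the geometry and enlarge the candidates.

Run:
```python
from h import *
p=vision.camera("top"); X=cloud(p); Z=X[...,2]
def reg(uv,r,zl,zh):
    m=np.zeros(Z.shape,bool); u,v=uv; m[v-r:v+r,u-r:u+r]=1
    return X[m&(Z>zl)&(Z<zh)]
def rect(n,P):
    c,s,a=cv2.minAreaRect((P[:,:2]*1000).astype(np.float32)); print(n,len(P),np.round(c,1),np.round(s,1),round(a,1), "z",np.round(np.median(P[:,2])*1000,1))
def circ(n,P):
    q=P[:,:2]; c,r=cv2.minEnclosingCircle((q*1000).astype(np.float32)); print(n,len(P),np.round(c,1),round(r,1),"mean",np.round(q.mean(0)*1000,1),"zmax",np.round(np.nanmax(P[:,2])*1000,1))
rect("deck",reg((240,182),34,.040,.052))
rect("blk",reg((357,220),22,.018,.030)); rect("tab",reg((357,220),22,.06,.10))
circ("loose",reg((411,206),14,.030,.06)); circ("seated",reg((236,172),16,.074,.10))
im=p["image"]
f=lambda u,v:cv2.resize(im[v-35:v+35,u-45:u+45],(390,300),interpolation=cv2.INTER_CUBIC)
cv2.imwrite("pics/crop1.png",np.hstack([f(240,182),f(395,210)]))
s=vision.camera("scene");X=cloud(s);Z=X[...,2]
rect("s deck",reg((228,283),70,.040,.052))
circ("s loose",reg((379,188),16,.030,.06)); circ("s seated",reg((211,265),25,.074,.10)); rect("s tab",reg((362,215),22,.06,.10)); rect("s blk",reg((362,225),30,.018,.030))
```

```text
deck 1551 [591.1 273.5] [166.9 130.2] 13.9 z 45.0
blk 356 [479.3 -93.8] [95.2 49.2] 72.5 z 23.8
tab 58 [479.1 -93.5] [39.5 12.4] 73.7 z 80.8
loose 67 [ 529.1 -262.9] 28.9 mean [ 530.  -264.2] zmax 46.2
seated 89 [622.  282.2] 29.3 mean [624.3 284.1] zmax 91.9
s deck 2926 [593.9 232.9] [182.1 245.4] 3.8 z 44.0
s loose 114 [ 528.7 -258.2] 31.2 mean [ 526.7 -257. ] zmax 40.6
s seated 274 [622.  285.6] 30.0 mean [621.3 286.1] zmax 86.4
s tab 130 [478.  -89.6] [40.8 14.8] 73.7 z 74.6
s blk 359 [476.8 -89.8] [97.1 50.8] 72.0 z 22.5
```

View pics/crop1.png

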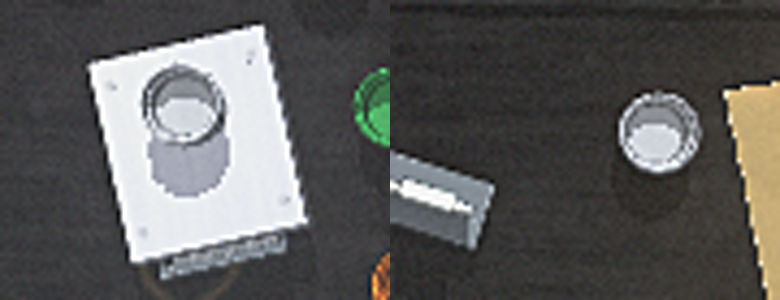

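The crop confirms it: the steel cup on the white shelf is the target, with the channel at the shelf's lower edge. The loose steel cup is at about (0.529,-0.260). I'll go above the loose cup and turn the tool's y to -17°, which also suits the holder.

```bash
python3 -m creep '[[[52,-5,10],[0,0,0]],[[52,-5,10],[0,0,0]],[[52,-5,10],[0,0,0]],[[52,-5,10],[0,0,0]],[[52,-5,10],[0,0,0]],[[52,-5,10],[0,0,0]],[[52,-5,10],[0,0,0]],[[0,0,0],[0,0,-0.165]],[[0,0,0],[0,0,-0.165]],[[0,0,0],[0,0,-0.165]],[[0,0,0],[0,0,-0.165]],[[0,0,0],[0,0,-0.165]]]' 85
cat >> h.py <<'E'
def wcloud(p,e,Rt):
    """wrist fisheye cloud in world; z_map is along optical axis"""
    K=np.array(p["K"]); h,w=p["z_map"].shape; u,v=np.meshgrid(np.arange(w),np.arange(h))
    x=(u-K[0,2])/K[0,0]; y=(v-K[1,2])/K[1,1]; th=np.hypot(x,y)+1e-9
    k=np.tan(np.minimum(th,1.5))/th
    P=np.stack([x*k,y*k,np.ones_like(x)],-1)*p["z_map"][...,None]
    T=np.array(p["tool_from_camera"]); P=P@T[:3,:3].T+T[:3,3]
    X=P@Rt.as_matrix().T+e; X[(p["z_map"]<=0)|(th>1.3)]=np.nan
    return X
def near(X,c,r,zl,zh):
    d=np.hypot(X[...,0]-c[0],X[...,1]-c[1]); return X[(d<r)&(X[...,2]>zl)&(X[...,2]<zh)]
def fitc(P):
    q=P[:,:2]; s=np.linalg.lstsq(np.c_[2*q,np.ones(len(q))],(q**2).sum(1),rcond=None)[0]
    return s[:2],np.sqrt(s[2]+s[:2]@s[:2])
def go(tgt,yaw=None):
    """shift in tool axes (mm) and turn about tool z (rad) to reach TCP target with tool y at yaw (deg)"""
    e,Rt,o=pose(); d=Rt.inv().apply(np.array(tgt)-e)*1000; y=Rt.as_matrix()[:,1]
    a=np.degrees(np.arctan2(y[1],y[0])); tilt=np.degrees(np.arccos(-Rt.as_matrix()[2,2]))
    print("t",round(float(o["clock"]),2),"tcp",np.round(e*1000,1),"yaw_y",round(a,2),"tilt",round(tilt,2),"shift",np.round(d,1),"turn",None if yaw is None else round(-np.radians(yaw-a),4),"F",np.round(o["ft_force"],1),"w",round(float(o["grip_width"])*1000,1),"gf",round(float(o["grasp_force"]),1))
E
python3 - <<'E'
from h import *
e,Rt,o=pose(); p=vision.camera("wrist"); cv2.imwrite("pics/w1.png",p["image"])
X=wcloud(p,e,Rt); P=near(X,(.529,-.261),.05,.033,.05)
c,r=fitc(P); print(len(P),c,r,P.mean(0), cv2.minEnclosingCircle((P[:,:2]*1000).astype(np.float32)), np.percentile(P[:,2],[5,50,95]))
print(p["K"],np.round(p["tool_from_camera"],3), [(r["position"],r["score"]) for r in vision.place_of(p,"cup_loose_mid")])
go([*c,.021],-17)
E
```

```text
clock: 2.4
eef_pos: [0.5297, -0.261, 0.1612]
tool_rot: [0.802, 0.597, -0.0, -0.0]
ft_force: [1.6, -0.4, -0.2]
grip_width: 0.0849
grasp_force: 0.0
771 [ 0.52885484 -0.26099102] 0.027371089478382484 [ 0.52794681 -0.26269856  0.0391    ] ((528.7367553710938, -261.4717102050781), 29.22454833984375) [0.03394253 0.04000102 0.04149967]
[[309.70691629   0.         320.27452865]
 [  0.         309.70691629 206.06921222]
 [  0.           0.           1.        ]] [[ 0.    -0.945 -0.328  0.085]
 [ 1.    -0.     0.001 -0.001]
 [-0.001 -0.328  0.945 -0.143]
 [ 0.     0.     0.     1.   ]] [([319.4, 191.7], 0.61), ([217.8, 43.4], 0.34)]
t 2.5 tcp [ 529.7 -261.   161.2] yaw_y -17.03 tilt 0.01 shift [ -0.2  -0.8 140.2] turn -0.0005 F [-0.5  0.4 -0.2] w 84.7 gf 0.0
```

View pics/w1.png

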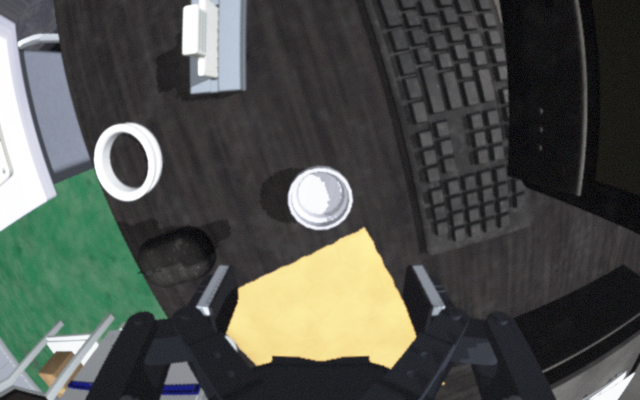

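The wrist view shows the steel cup centred between the fingers at (320,197). I'll descend and grip.

```bash
python3 -m creep '[[[0,-0.8,30],[0,0,0]],[[0,0,30],[0,0,0]],[[0,0,30],[0,0,0]],[[0,0,30],[0,0,0]],[[0,0,20],[0,0,0]],[[0,0,0],[0,0,0]]]' 85; python3 -m creep '[[[0,0,0],[0,0,0]],[[0,0,0],[0,0,0]],[[0,0,0],[0,0,0]],[[0,0,0],[0,0,0]],[[0,0,0],[0,0,0]],[[0,0,0],[0,0,0]],[[0,0,0],[0,0,0]],[[0,0,0],[0,0,0]]]' 50
```

```text
clock: 3.25
eef_pos: [0.5274, -0.26, 0.0194]
tool_rot: [0.805, 0.594, -0.001, -0.002]
ft_force: [-0.3, 0.1, 1.1]
grip_width: 0.085
grasp_force: 0.0
clock: 4.25
eef_pos: [0.5304, -0.2615, 0.0234]
tool_rot: [0.804, 0.595, 0.001, 0.002]
ft_force: [-0.4, -0.4, 6.3]
grip_width: 0.0562
grasp_force: 64.2
```

```bash
python3 -m creep '[[[0,0,-10],[0,0,0]],[[0,0,-20],[0,0,0]],[[0,0,-30],[0,0,0]],[[0,0,-40],[0,0,0]],[[0,0,-40],[0,0,0]],[[0,0,0],[0,0,0]],[[0,0,0],[0,0,0]]]'
python3 - <<'E'
from h import *
e,Rt,o=pose(); p=vision.camera("wrist"); 
s=vision.camera("scene")
a=p["image"][160:400,160:480]
im=s["image"]; Rm=np.array(s["rvec"],float)
uv=cv2.projectPoints((e)[None],Rm,np.array(s["tvec"],float),np.array(s["K"]),None)[0].ravel().astype(int); print(uv)
b=im[uv[1]-45:uv[1]+45,uv[0]-60:uv[0]+60]
cv2.imwrite("pics/g1.png",np.hstack([cv2.resize(a,(400,300)),cv2.resize(b,(400,300),interpolation=3)]))
X=wcloud(p,e,Rt); P=near(X,e[:2],.045,e[2],e[2]+.05); 
T=Rt.inv().apply(P-e)*1000
h,ed=np.histogram(T[:,2],bins=np.arange(-50,5,2)); print(list(zip(ed[:-1],h)))
go([.622,.283,.2],-17)
E
```

```text
clock: 5.12
eef_pos: [0.5284, -0.2605, 0.161]
tool_rot: [0.804, 0.595, -0.0, -0.0]
ft_force: [0.1, 0.2, -1.7]
grip_width: 0.0565
grasp_force: 63.9
[383 144]
[(np.int64(-50), np.int64(197)), (np.int64(-48), np.int64(104)), (np.int64(-46), np.int64(124)), (np.int64(-44), np.int64(380)), (np.int64(-42), np.int64(251)), (np.int64(-40), np.int64(173)), (np.int64(-38), np.int64(205)), (np.int64(-36), np.int64(221)), (np.int64(-34), np.int64(209)), (np.int64(-32), np.int64(218)), (np.int64(-30), np.int64(211)), (np.int64(-28), np.int64(181)), (np.int64(-26), np.int64(182)), (np.int64(-24), np.int64(180)), (np.int64(-22), np.int64(179)), (np.int64(-20), np.int64(227)), (np.int64(-18), np.int64(1581)), (np.int64(-16), np.int64(641)), (np.int64(-14), np.int64(550)), (np.int64(-12), np.int64(517)), (np.int64(-10), np.int64(459)), (np.int64(-8), np.int64(412)), (np.int64(-6), np.int64(933)), (np.int64(-4), np.int64(522)), (np.int64(-2), np.int64(318)), (np.int64(0), np.int64(1)), (np.int64(2), np.int64(0))]
t 5.22 tcp [ 527.8 -260.2  159.7] yaw_y -17.02 tilt 0.19 shift [547.  -69.1 -39.8] turn -0.0004 F [ 0.2  0.  -1.4] w 56.7 gf 63.9
```

View pics/g1.png

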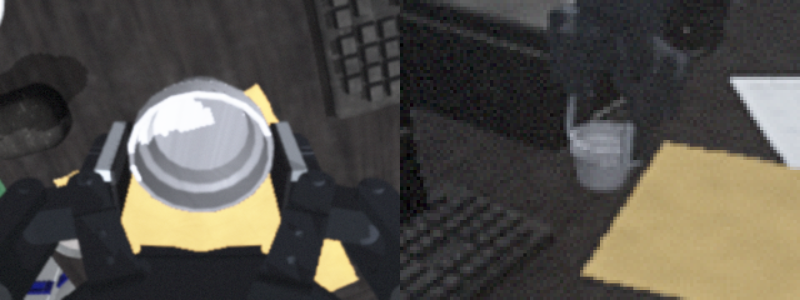

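The cup is gripped upright, with its rim 18 mm behind the TCP. I'll go towards the shelf and stop 85 mm short, so the wrist camera looks straight down at the seated cup.

```bash
python3 -m creep '[[[25,-4,-2],[0,0,0]],[[50,-7,-3],[0,0,0]],[[50,-7,-3],[0,0,0]],[[50,-7,-3],[0,0,0]],[[50,-7,-3],[0,0,0]],[[50,-7,-3],[0,0,0]],[[50,-7,-3],[0,0,0]],[[50,-7,-3],[0,0,0]],[[50,-7,-3],[0,0,0]],[[25,-4,-2],[0,0,0]],[[12,-4,-2],[0,0,0]],[[0,0,0],[0,0,0]]]'
python3 - <<'E'
from h import *
e,Rt,o=pose(); p=vision.camera("wrist"); cv2.imwrite("pics/w2.png",p["image"])
X=wcloud(p,e,Rt); P=near(X,(.622,.283),.045,.080,.092); c,r=fitc(P)
print(len(P),np.round(c*1000,1),r,cv2.minEnclosingCircle((P[:,:2]*1000).astype(np.float32)),np.percentile(P[:,2],[5,50,95]))
D=near(X,(.59,.273),.15,.040,.050); print(len(D),cv2.minAreaRect((D[:,:2]*1000).astype(np.float32)),np.median(D[:,2]))
go([*c,.150],-17)
E
```

```text
clock: 6.72
eef_pos: [0.5985, 0.201, 0.1903]
tool_rot: [0.804, 0.595, -0.001, -0.0]
ft_force: [0.7, 0.7, -1.6]
grip_width: 0.0564
grasp_force: 63.9
801 [623.2 283.7] 0.027249026044035705 ((623.476318359375, 283.4287109375), 29.210514068603516) [0.08142377 0.08532134 0.08665419]
18120 ((596.2208251953125, 241.1688995361328), (178.13961791992188, 218.56671142578125), 6.726840019226074) 0.045585017525478916
t 6.78 tcp [598.7 200.2 190.5] yaw_y -17.03 tilt 0.11 shift [87.1 -0.9 40.4] turn -0.0005 F [-0.7 -0.4 -1. ] w 56.4 gf 63.9
```

View pics/w2.png

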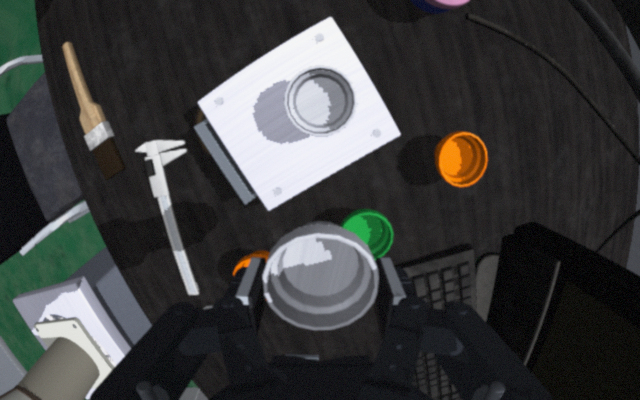

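The wrist view shows the steel target at (320,101), empty and upright. The green cup at (367,233) and the orange ones stand apart from it. I'll move over it and lower.

```bash
python3 -m creep '[[[29,0,0],[0,0,0]],[[29,-0.5,20],[0,0,0]],[[29,-0.5,20],[0,0,0]],[[0,0,0],[0,0,0]],[[0,0,0],[0,0,0]]]'
python3 - <<'E'
from h import *
go([.6234,.2836,.085],-17)
e,Rt,o=pose(); p=vision.camera("wrist"); X=wcloud(p,e,Rt); P=near(X,e[:2],.04,e[2]+.013,e[2]+.025); T=Rt.inv().apply(P-e)*1000
print(np.round(cv2.minEnclosingCircle(T[abs(T[:,1])<20][:,:2].astype(np.float32))[0],1), np.percentile(T[:,2],[2,10,50]))
E
```

```text
clock: 7.4
eef_pos: [0.6238, 0.2827, 0.1514]
tool_rot: [0.804, 0.594, -0.0, 0.0]
ft_force: [-0.1, 0.6, -0.8]
grip_width: 0.0563
grasp_force: 63.9
t 7.4 tcp [623.8 282.7 151.4] yaw_y -17.11 tilt 0.06 shift [ 0.8 -0.6 66.4] turn -0.0019 F [-0.1  0.6 -0.8] w 56.3 gf 63.9
[-0.4 -0.6] [-24.25206095 -21.06216929 -16.78452728]
```

```bash
python3 -m creep '[[[0.8,0,15],[0,0,0]],[[0,0,15],[0,0,0]],[[0,0,8],[0,0,0]],[[0,0,8],[0,0,0]],[[0,0,6],[0,0,0]],[[0,0,5],[0,0,0]],[[0,0,4],[0,0,0]],[[0,0,2],[0,0,0]],[[0,0,0],[0,0,0]]]'
```

```text
clock: 8.57
eef_pos: [0.6239, 0.2852, 0.0883]
tool_rot: [0.804, 0.595, -0.0, -0.0]
ft_force: [0.3, 0.3, -0.4]
grip_width: 0.0562
grasp_force: 64.0
```

```bash
for i in 1 2 3; do python3 -m creep '[[[0,0,1],[0,0,0]],[[0,0,1],[0,0,0]],[[0,0,0],[0,0,0]]]' | sed -n '2p;4p'; done
```

```text
eef_pos: [0.624, 0.2852, 0.0865]
ft_force: [0.5, 0.2, 0.7]
eef_pos: [0.6241, 0.2853, 0.0865]
ft_force: [-1.6, -0.9, 7.7]
eef_pos: [0.6242, 0.2854, 0.0864]
ft_force: [-5.1, -1.7, 15.0]
```

Contact came at the expected height. I'll ease off, release, and back up with the camera displaced so I can check.

```bash
python3 -m creep '[[[0,0,-3],[0,0,0]],[[0,0,0],[0,0,0]],[[0,0,0],[0,0,0]],[[0,0,0],[0,0,0]],[[0,0,0],[0,0,0]],[[0,0,-15],[0,0,0]],[[0,0,-25],[0,0,0]],[[0,0,-40],[0,0,0]],[[-25,0,-30],[0,0,0]],[[-40,0,0],[0,0,0]],[[0,0,0],[0,0,0]],[[0,0,0],[0,0,0]]]' 85
python3 - <<'E'
from h import *
e,Rt,o=pose(); p=vision.camera("wrist"); cv2.imwrite("pics/w3.png",p["image"])
X=wcloud(p,e,Rt); P=near(X,(.6234,.2836),.04,.095,.12); c,r=fitc(P)
print(len(P),np.round(c*1000,1),r,cv2.minEnclosingCircle((P[:,:2]*1000).astype(np.float32)),np.percentile(P[:,2],[5,50,95]))
A=np.c_[P[:,:2]-c,np.ones(len(P))]; top=P[:,2]>.1; print("tilt",np.linalg.lstsq(A[top],P[top,2],rcond=None)[0])
S=np.array([.526,.2574])
# stand edges: deck points away from cup
D=X[(X[...,2]>.043)&(X[...,2]<.048)]; d=D[:,:2]-[.591,.2735]; a=np.radians(13.9); q=np.c_[d@[np.cos(a),np.sin(a)],d@[-np.sin(a),np.cos(a)]]
m=(abs(q[:,0])<.1)&(abs(q[:,1])<.075); r=cv2.minAreaRect((D[m,:2]*1000).astype(np.float32)); print("deck",m.sum(),r)
go([.4785,-.092,.2],-17)
s=vision.camera("top"); P=cloud(s)
P=near(P,(.6234,.2836),.04,.095,.12); print("top",len(P),cv2.minEnclosingCircle((P[:,:2]*1000).astype(np.float32)),np.median(P[:,2]))
E
```

```text
clock: 11.2
eef_pos: [0.6052, 0.2232, 0.1963]
tool_rot: [0.804, 0.595, 0.001, 0.0]
ft_force: [0.2, 0.2, -0.2]
grip_width: 0.0846
grasp_force: 0.0
946 [623.8 285.1] 0.027164592870268674 ((623.7452392578125, 284.93865966796875), 29.044466018676758) [0.09639119 0.10320077 0.1044863 ]
tilt [0.00703046 0.00380585 0.10327867]
deck 15993 ((590.825439453125, 275.675048828125), (167.84349060058594, 130.66136169433594), 14.042581558227539)
t 11.25 tcp [605.2 223.6 195.8] yaw_y -17.0 tilt 0.06 shift [-338.9  -28.9   -4.5] turn 0.0 F [ 0.  -0.2 -0.5] w 85.0 gf 0.0
top 0 ((0.0, 0.0), 0.0) nan
  return _methods._mean(a, axis=axis, dtype=dtype,
  ret = ret.dtype.type(ret / rcount)
```

View pics/w3.png

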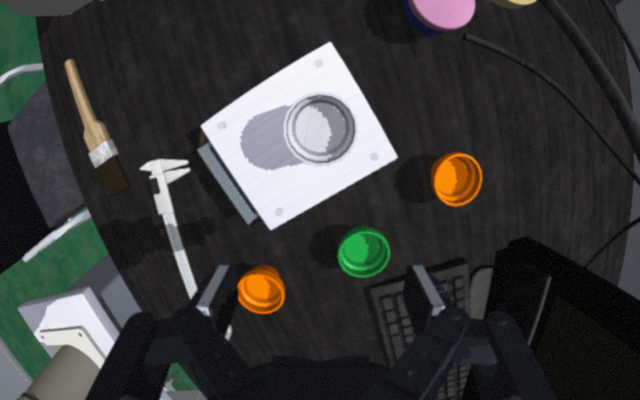

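The nested cup at (320,130) is level with its rim at 103 mm, as it should be. Now to the holder.

```bash
python3 -m creep '[[[-25,-2,0],[0,0,0]],[[-50,-4,0],[0,0,0]],[[-50,-4,0],[0,0,0]],[[-50,-4,0],[0,0,0]],[[-50,-4,0],[0,0,0]],[[-50,-4,0],[0,0,0]],[[-39,-4,0],[0,0,0]],[[-25,-3,0],[0,0,0]],[[0,0,0],[0,0,0]],[[0,0,0],[0,0,0]]]' 50
python3 - <<'E'
from h import *
e,Rt,o=pose(); p=vision.camera("wrist"); cv2.imwrite("pics/w4.png",p["image"])
X=wcloud(p,e,Rt)
for n,zl,zh,r in(("tab",.078,.09,.04),("blk",.021,.027,.07)):
    P=near(X,(.4785,-.092),r,zl,zh); print(n,len(P),cv2.minAreaRect((P[:,:2]*1000).astype(np.float32)),np.median(P[:,2]))
go([.4785,-.092,.055],-17)
E
```

```text
clock: 12.55
eef_pos: [0.4786, -0.092, 0.1953]
tool_rot: [0.804, 0.595, 0.0, -0.0]
ft_force: [0.0, 0.5, 0.1]
grip_width: 0.0498
grasp_force: 0.0
tab 568 ((478.4814453125, -91.15499877929688), (39.126678466796875, 12.991735458374023), 71.78223419189453) 0.0824450634256178
blk 3269 ((479.2427978515625, -91.74615478515625), (96.4629898071289, 49.70893096923828), 72.97933959960938) 0.024517591613578305
t 12.6 tcp [478.6 -91.8 195.2] yaw_y -16.93 tilt 0.02 shift [ -0.3   0.  140.2] turn 0.0012 F [0.1 0.2 0.7] w 49.9 gf 0.0
```

View pics/w4.png

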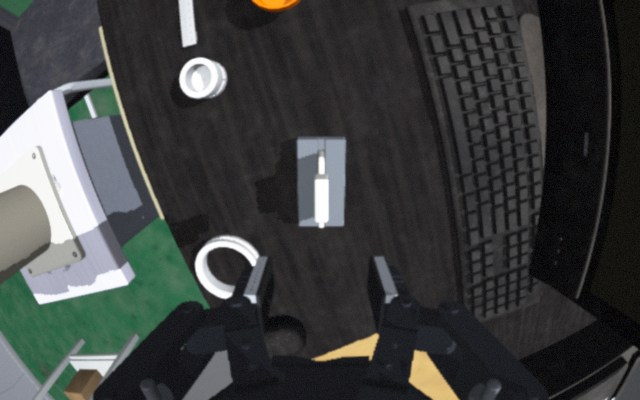

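The holder tab at (321,195) is aligned with the jaws. I'll descend and grip it.

```bash
python3 -m creep '[[[0,0,30],[0,0,0]],[[0,0,40],[0,0,0]],[[0,0,40],[0,0,0]],[[0,0,20],[0,0,0]],[[0,0,13],[0,0,0]],[[0,0,0],[0,0,0]],[[0,0,0],[0,0,0]]]' 50; python3 -m creep '[[[0,0,0],[0,0,0]],[[0,0,0],[0,0,0]],[[0,0,0],[0,0,0]],[[0,0,0],[0,0,0]],[[0,0,0],[0,0,0]],[[0,0,0],[0,0,0]],[[0,0,0],[0,0,0]],[[0,0,0],[0,0,0]]]' 4; python3 -c "
from h import *; go([.4785,-.092,.052],-17)"
```

```text
clock: 13.48
eef_pos: [0.4789, -0.0926, 0.0532]
tool_rot: [0.804, 0.595, 0.001, 0.001]
ft_force: [1.2, -0.1, 0.1]
grip_width: 0.0504
grasp_force: 0.0
clock: 14.48
eef_pos: [0.4787, -0.0929, 0.0531]
tool_rot: [0.804, 0.595, 0.001, 0.001]
ft_force: [-0.2, -0.7, 6.0]
grip_width: 0.011
grasp_force: 59.0
t 14.47 tcp [478.7 -92.9  53.1] yaw_y -17.02 tilt 0.11 shift [ 0.8 -0.5  1.1] turn -0.0004 F [-0.2 -0.7  6. ] w 11.0 gf 59.0
```

```bash
python3 -m creep '[[[0,0,-8],[0,0,0]],[[0,0,-12],[0,0,0]],[[0,0,-25],[0,0,0]],[[0,0,-40],[0,0,0]],[[0,0,-25],[0,0,0]]]'; python3 -m creep '[[[25,-5,0],[0,0,0]],[[50,-8,0],[0,0,0]],[[50,-9,0],[0,0,0]],[[50,-9,0],[0,0,0]],[[50,-9,0],[0,0,0]],[[50,-9,0],[0,0,0]],[[50,-8,0],[0,0,0]],[[22,-4,0],[0,0,0]],[[0,0,0],[0,0,-0.18]],[[0,0,0],[0,0,-0.18]],[[0,0,0],[0,0,-0.18]],[[0,0,0],[0,0,0]]]'
python3 - <<'E'
from h import *
e,Rt,o=pose(); p=vision.camera("wrist"); cv2.imwrite("pics/w5.png",p["image"])
np.save("w5x.npy",wcloud(p,e,Rt)); X=np.load("w5x.npy")
D=X[(X[...,2]>.043)&(X[...,2]<.048)]; d=D[:,:2]-[.591,.2755]; a=np.radians(14); q=np.c_[d@[np.cos(a),np.sin(a)],d@[-np.sin(a),np.cos(a)]]
m=(abs(q[:,0])<.1)&(abs(q[:,1])<.075); print("deck",m.sum(),cv2.minAreaRect((D[m,:2]*1000).astype(np.float32)))
# profile across the lip in stand frame
S=np.array([.5258,.259]); d=X[...,:2]-S; sx=(d[...,0]*np.cos(a)+d[...,1]*np.sin(a))*1000; sy=(-d[...,0]*np.sin(a)+d[...,1]*np.cos(a))*1000
for y0 in(-40,-30,-20,20,35):
    k=(abs(sy-y0)<4)&(sx>-25)&(sx<12)&(X[...,2]>.005)&(X[...,2]<.06)
    for b in range(-22,10,2):
        z=X[...,2][k&(sx>=b)&(sx<b+2)]*1000
        if len(z): print(y0,b,len(z),np.round(np.percentile(z,[5,50,95]),0),end=' | ')
    print()
go([.5219,.258,.13],14)
E
```

```text
clock: 15.1
eef_pos: [0.4779, -0.0926, 0.1645]
tool_rot: [0.804, 0.595, 0.0, 0.0]
ft_force: [-0.0, 0.1, -1.0]
grip_width: 0.011
grasp_force: 58.9
clock: 16.6
eef_pos: [0.5207, 0.2562, 0.1624]
tool_rot: [0.617, 0.787, -0.001, -0.0]
ft_force: [0.2, -0.3, -0.6]
grip_width: 0.0109
grasp_force: 58.8
deck 16260 ((590.99365234375, 276.22100830078125), (166.7870635986328, 129.7751922607422), 13.873628616333008)
-40 -16 6 [46. 46. 47.] | -40 -14 7 [43. 44. 45.] | -40 -12 4 [43. 44. 44.] | -40 0 17 [27. 32. 46.] | -40 2 6 [44. 46. 46.] | -40 4 14 [45. 46. 46.] | -40 6 16 [45. 46. 46.] | -40 8 16 [45. 46. 46.] | 
-30 -16 16 [45. 46. 47.] | -30 -14 15 [42. 44. 46.] | -30 -12 8 [42. 43. 45.] | -30 0 25 [26. 45. 47.] | -30 2 16 [45. 45. 46.] | -30 4 15 [45. 45. 46.] | -30 6 15 [45. 46. 47.] | -30 8 16 [45. 46. 46.] | 
-20 -16 18 [45. 46. 47.] | -20 -14 17 [42. 44. 45.] | -20 -12 8 [43. 43. 44.] | -20 -2 1 [21. 21. 21.] | -20 0 25 [24. 45. 46.] | -20 2 16 [45. 45. 46.] | -20 4 15 [45. 46. 46.] | -20 6 16 [45. 46. 47.] | -20 8 20 [45. 46. 48.] | 
20 -16 18 [45. 46. 47.] | 20 -14 26 [42. 44. 46.] | 20 -12 19 [40. 42. 43.] | 20 -10 17 [37. 39. 40.] | 20 -8 30 [21. 23. 28.] | 20 -6 16 [21. 22. 24.] | 20 -4 16 [22. 23. 24.] | 20 -2 16 [22. 23. 24.] | 20 0 25 [18. 45. 47.] | 20 2 17 [44. 45. 47.] | 20 4 24 [44. 46. 47.] | 20 6 22 [44. 45. 46.] | 20 8 17 [45. 46. 47.] | 
35 -16 20 [46. 46. 47.] | 35 -14 26 [43. 44. 46.] | 35 -12 19 [40. 42. 43.] | 35 -10 18 [37. 39. 40.] | 35 -8 27 [12. 13. 22.] | 35 -6 18 [20. 23. 23.] | 35 -4 20 [12. 23. 23.] | 35 -2 20 [12. 22. 23.] | 35 0 25 [15. 45. 46.] | 35 2 18 [45. 46. 46.] | 35 4 27 [44. 46. 46.] | 35 6 18 [45. 46. 47.] | 35 8 17 [45. 46. 47.] | 
t 16.65 tcp [520.9 256.3 162.4] yaw_y 13.7 tilt 0.05 shift [ 1.5  1.4 32.4] turn -0.0052 F [ 0.9  0.4 -1. ] w 11.4 gf 58.8
```

View pics/w5.png

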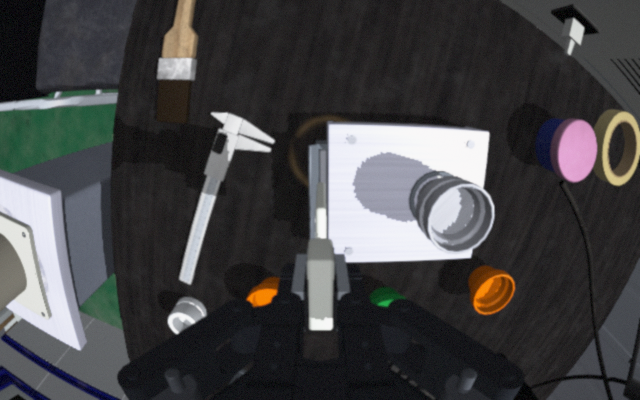

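The wrist view shows the held holder edge-on at (320,280), straight over the channel at (317,180). I'll check how the blade sits in the tool frame.

Run:
```python
from h import *
X=np.load("w5x.npy"); e,Rt,o=pose(); T=Rt.inv().apply((X-e).reshape(-1,3))*1000
m=(abs(T[:,1])<12)&(abs(T[:,0])<60)&(T[:,2]>-35)&(T[:,2]<60); T=T[m]
for z0 in range(-35,55,6):
    t=T[(T[:,2]>=z0)&(T[:,2]<z0+6)]
    if len(t): print(z0,len(t),"x",np.round(np.percentile(t[:,0],[5,50,95]),1),"y",np.round(np.percentile(t[:,1],[3,50,97]),1))
go([.522,.2586,.10],14)
```

```text
-35 1563 x [-14.7   6.   18.8] y [-9.3 -0.2  8.6]
-29 824 x [-11.8  11.3  21.3] y [-10.4  -0.6   9.8]
-23 324 x [10.7 19.7 21.5] y [-11.2  -0.2  10.8]
-17 271 x [10.6 19.8 21.4] y [-11.3   0.3  10.8]
-11 393 x [10.8 21.4 34.4] y [-11.   -0.2  10.5]
-5 211 x [10.9 28.4 36.2] y [-8.6 -0.2  8.5]
1 40 x [31.  35.8 36.3] y [-2.7 -0.4  2.4]
7 31 x [33.  35.9 36.3] y [-2.8 -0.7  2.4]
13 35 x [35.  35.8 36.4] y [-2.8 -0.1  2. ]
19 25 x [34.8 35.8 36.3] y [-2.9 -0.7  2.1]
25 26 x [34.8 35.9 36.4] y [-2.4 -0.1  2.2]
31 22 x [34.5 35.8 36. ] y [-2.4 -0.1  2.3]
37 27 x [34.5 35.8 36.5] y [-2.5 -0.1  2.4]
t 16.65 tcp [520.9 256.3 162.4] yaw_y 13.7 tilt 0.05 shift [ 2.   1.7 62.4] turn -0.0052 F [ 0.9  0.4 -1. ] w 11.4 gf 58.8
```

```bash
python3 -m creep '[[[1,1.7,20],[0,0,-0.005]],[[0,0,20],[0,0,0]],[[0,0,17],[0,0,0]],[[0,0,8],[0,0,0]],[[0,0,0],[0,0,0]],[[0,0,0],[0,0,0]]]'
cat > m.py <<'E'
from h import *
e,Rt,o=pose(); p=vision.camera("wrist"); X=wcloud(p,e,Rt); T=Rt.inv().apply((X-e).reshape(-1,3))*1000; Z=X[...,2].ravel()*1000
m=(abs(T[:,1])<25)&(abs(T[:,0])<80); T=T[m]; Z=Z[m]
f=lambda n,k: print(n,k.sum(),"x",np.round(np.percentile(T[k,0],[3,97]),1) if k.any() else 0,"y",np.round(np.percentile(T[k,1],[3,50,97]),1) if k.any() else 0)
b=(T[:,0]>33)&(T[:,0]<38)&(abs(T[:,1])<8)&(T[:,2]>0)&(T[:,2]<40); f("blade",b)
f("flare top",(Z>44)&(Z<49)&(T[:,1]<-5)&(T[:,0]>-60)&(T[:,0]<60))
f("flare mid 41-43",(Z>41)&(Z<43)&(T[:,1]<-3))
f("lip 36.5-38.5",(Z>36.5)&(Z<38.5)&(T[:,1]<0)&(T[:,0]>37)&(T[:,0]<43))
f("lip face 26-35",(Z>26)&(Z<35)&(T[:,1]<0)&(T[:,1]>-9)&(T[:,0]>37)&(T[:,0]<43))
d=(Z>44)&(Z<47)&(T[:,1]>1)&(T[:,0]>38)&(T[:,0]<60); print("deck edge y",np.round(np.percentile(T[d,1],[0,1,3]),1))
f("strip",(Z>18)&(Z<26)&(T[:,0]>20)&(T[:,0]<44)&(abs(T[:,1])<9))
f("shelf face 26-40",(Z>26)&(Z<40)&(T[:,1]>1)&(T[:,1]<8)&(T[:,0]>37)&(T[:,0]<60))
go([.522,.2586,.083],14)
cv2.imwrite("pics/m.png",cv2.resize(p["image"][100:320,180:460],(700,550),interpolation=3))
E
python3 m.py
```

```text
clock: 17.4
eef_pos: [0.5231, 0.2585, 0.0981]
tool_rot: [0.615, 0.789, 0.001, 0.0]
ft_force: [0.4, -0.0, -0.8]
grip_width: 0.0113
grasp_force: 58.8
blade 198 x [34.7 36.6] y [-2.6  0.   2.3]
flare top 503 x [-16.7  45.5] y [-13.7 -11.9 -10.1]
flare mid 41-43 218 x [-11.7  46. ] y [-9.9 -8.7 -7.5]
lip 36.5-38.5 12 x [37.9 42.6] y [-6.5 -5.9 -5.2]
lip face 26-35 6 x [37.6 42.4] y [-5.2 -4.6 -4.6]
deck edge y [3.4 3.4 4. ]
strip 143 x [23.6 39.4] y [-3.4 -1.2  1.7]
shelf face 26-40 28 x [43.8 59.5] y [1.5 2.2 3.5]
t 17.45 tcp [523.1 258.6  98.3] yaw_y 14.18 tilt 0.1 shift [ 0.3 -1.1 15.3] turn 0.0032 F [-0.4  0.7  0.9] w 10.8 gf 58.8
```

View pics/m.png

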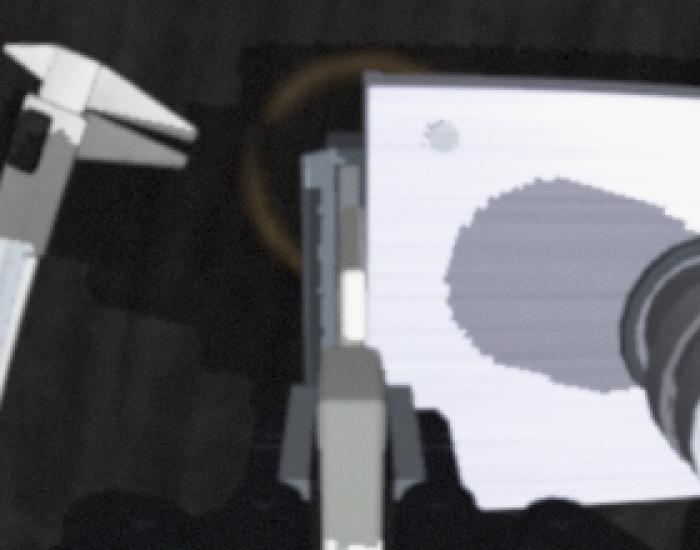

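The blade is over the channel. The channel centre reads about 0.6 mm towards the front, well within the 1.5 mm clearance. I'll lower in steps and watch the forces.

```bash
python3 -m creep '[[[0,-0.6,5],[0,0,0]],[[0,0,5],[0,0,0]],[[0,0,4],[0,0,0]],[[0,0,3],[0,0,0]],[[0,0,0],[0,0,0]],[[0,0,0],[0,0,0]]]'; python3 -m creep '[[[0,0,3],[0,0,0]],[[0,0,3],[0,0,0]],[[0,0,2],[0,0,0]],[[0,0,0],[0,0,0]]]'; python3 m.py
```

```text
clock: 18.2
eef_pos: [0.522, 0.2583, 0.0803]
tool_rot: [0.614, 0.789, 0.0, 0.0]
ft_force: [-0.1, 0.3, -0.9]
grip_width: 0.0115
grasp_force: 58.8
clock: 18.7
eef_pos: [0.5218, 0.2581, 0.072]
tool_rot: [0.614, 0.789, -0.0, -0.0]
ft_force: [-0.5, 0.5, -0.2]
grip_width: 0.0108
grasp_force: 58.8
blade 314 x [33.4 37.6] y [-7.4 -0.5  7. ]
flare top 520 x [-3.1 46.3] y [-12.1 -10.3  -8.5]
flare mid 41-43 196 x [ 0.7 46.4] y [-8.5 -7.3 -6.3]
lip 36.5-38.5 28 x [37.2 42.6] y [-5.2 -4.  -3.4]
lip face 26-35 0 x 0 y 0
deck edge y [4.5 4.6 5.1]
strip 115 x [22.4 39.3] y [-2.4  2.1  4.6]
shelf face 26-40 60 x [43.6 47.6] y [1.3 3.  4.4]
t 18.75 tcp [521.9 258.2  72.2] yaw_y 14.21 tilt 0.02 shift [  0.4   0.2 -10.8] turn 0.0037 F [ 0.9 -0.3 -0.5] w 11.0 gf 58.8
```

The blade is in the channel with no side force. Now to press.

```bash
for i in 1 2 3 4; do python3 -m creep '[[[0,0,1],[0,0,0]],[[0,0,1],[0,0,0]],[[0,0,1],[0,0,0]],[[0,0,0],[0,0,0]]]' | grep -E "pos|force|width"; done
```

```text
eef_pos: [0.5219, 0.2581, 0.0692]
ft_force: [-0.8, -0.0, -1.3]
grip_width: 0.0111
grasp_force: 58.8
eef_pos: [0.522, 0.2582, 0.0666]
ft_force: [-0.6, -0.4, 2.5]
grip_width: 0.0111
grasp_force: 59.3
eef_pos: [0.522, 0.2582, 0.0637]
ft_force: [-2.1, -0.4, 6.1]
grip_width: 0.0109
grasp_force: 59.8
eef_pos: [0.5222, 0.2583, 0.0621]
ft_force: [-3.9, -2.9, 12.3]
grip_width: 0.0107
grasp_force: 60.8
```

```bash
python3 -m creep '[[[0,0,1],[0,0,0]],[[0,0,1],[0,0,0]],[[0,0,0],[0,0,0]],[[0,0,0],[0,0,0]],[[0,0,0],[0,0,0]]]'
python3 - <<'E'
from h import *
go([.522,.2586,.062],14)
e,Rt,o=pose(); p=vision.camera("wrist"); X=wcloud(p,e,Rt)
P=near(X,(.6238,.285),.04,.095,.12); print("cup",len(P),np.median(P[:,2]),cv2.minEnclosingCircle((P[:,:2]*1000).astype(np.float32))); T=Rt.inv().apply((X-e).reshape(-1,3))*1000
k=(abs(T[:,1])<6)&(abs(T[:,0])<22)&(T[:,2]<-22)&(T[:,2]>-40); print("tab top z",np.percentile(T[k,2],[3,10,50]),k.sum())
cv2.imwrite("pics/end.png",np.vstack([p["image"][60:360]]))
E
```

```text
clock: 21.38
eef_pos: [0.5223, 0.2584, 0.062]
tool_rot: [0.614, 0.789, 0.001, 0.001]
ft_force: [-6.8, -3.9, 22.5]
grip_width: 0.0109
grasp_force: 62.3
t 21.38 tcp [522.3 258.4  62. ] yaw_y 14.21 tilt 0.15 shift [ 0.3 -0.3 -0. ] turn 0.0036 F [-6.8 -3.9 22.5] w 10.9 gf 62.3
cup 3457 0.10084758531623192 ((622.9262084960938, 284.5788269042969), 30.203563690185547)
tab top z [-37.58923654 -30.54951734 -29.40904272] 2099
```

View pics/end.png

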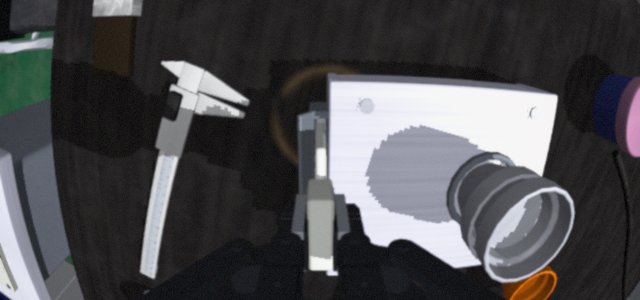

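The view shows the holder in the channel at (320,180), against a hard stop (22 N with no further travel, tab top at 91 mm as expected). The nested cup is still standing at (510,215). I'll hand in.

```bash
python3 -c "
from workcell import workorder; print(workorder.job_done())"
```

```text
the job is handed in; nothing more can be done
None
```

The loose cup is nested fully down and level in the steel cup on the shelf, the label holder is held pressed to the strip's stop in the channel, and the job was handed in at about 21 s of the 58 s allowed; no verdict came back.

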